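# Stroke shut the lids of a tooth case

### The arm

A 7-joint arm with a two-finger parallel gripper is mounted at the origin on the work surface. World frame = base frame: x ahead of the robot, y to its left, z up, the work surface at z = 0. Lengths are in m, angles in rad, forces in N, time in s.
With the tool pointing down it reaches from about 0.425 to 0.875 m from the base axis. Payload 4.7 kg.
Tool frame: the origin (TCP) lies midway between the tips of the shut fingers; the grasp point (between the pads) lies 19 mm behind it; z points along the fingers, y is the direction in which the jaws open and shut (so a half turn about z gives the same grasp; the last joint's range is limited). The gripper opens to 87 mm and grips with 3 to 60 N. Pads are 19 mm wide; open, the fingers measure 117 mm over their backs; the gripper's body (75 mm by 190 mm) begins 51 mm behind the grasp point.
Start: joints at [1.21, 0.321, -0.07, 1.45, 0.023, 1.371, -0.057], TCP at [0.238, -0.605, 0.223] pointing down, gripper open.
Joint ranges: [-2.86, 2.86], [-0.3, 2.09], [-1.38, 1.24], [0.06, 2.45], [-1.56, 4.7], [0.09, 2.05], [-2.69, 2.69]. Speed limits (rad/s): [2.57, 2.57, 3.14, 3.14, 3.14, 3.14, 3.14].

### API

Orientations are given as a rotation vector (axis times angle).
In Python, from bench import get_state, eyes, job gives the robot as it stands. The module is installed in compiled form; this text tells all that it offers.
- The arm moves only by the shell command python3 -m jog 'ROWS' [FORCE]. ROWS is JSON, a list that holds one entry, the list of rows, each a list of 5 numbers: the opening, from 0 (shut) to 1 (fully open), then the shift along the tool's x, y, z in units of 40 mm (1.0 is 40 mm), then the turn about the tool's z in units of 5 degrees (1.0 is 5 degrees). In form: [[[jaw, dx, dy, dz, turn], ...]]. A call has 1 to 10 rows; each row shifts and turns the commanded pose from where the row before left it, along the tool's axes as they then stand; what a row does not reach is not made up. A row lasts 1/8 s, in which the tool goes at most 62.5 mm and 10.7 degrees, less where a joint would pass 70% of its speed; a pose out of reach is approached as far as the arm can. A call is refused whole if a number of a shift passes 1 or a number of a turn 1, either way. A call with a gripper value outside its range is refused whole. The fingers move at their own pace and stop on an object; FORCE is the grip in N (left out, the last holds). Time passes only in rows, so rows that do not move let the fingers close. It gives the time, the measured TCP pose, the force and the opening at its end, in the units of the state.
- get_state(): the state, without advancing time (a new reading comes with each control period).
- eyes.get_image(name): name is "scene" or "side" or "wrist"; returns (picture, depth): 420x560x3 uint8, red, green, blue; 420x560 float32, m along the optical axis (not along the pixel's ray), 0 where there is no reading.
- eyes.camera_params(name): a dict with "camera_matrix" (3x3 intrinsics, pixels), "pose" (4x4, takes a point from camera to world coordinates); the wrist camera has in their place "mount" (4x4, takes a point from camera to tool coordinates, whose origin is the TCP and whose axes are the flange's). Camera axes: x right, y down, z forward; pixel columns grow to the right and rows downward; lengths in m; the calibration is good to about 2 mm. A picture is of the moment at which its call begins: read the wrist's pose just before it. camera_params takes no time and is no camera call.
- job.close_job(): hands the job in, once; it reports no verdict.
The state is a dict: "time": time; "joint_positions": joint angles; "qd": joint speeds; "joint_torque": joint torques, N m; "position": TCP position; "tool_rot": TCP orientation; "ft_force": force on the tool from outside, world axes, zero at the start; "torque": the same for the moment, N m; "grip_width": opening from 0.0 (shut) to 1.0 (fully open).
Only numpy, scipy, OpenCV 4.12 (cv2) and the standard library are available. Lean on these libraries where they do the work, as an engineer would, in place of code of your own. Each camera call takes 0.05 s, during which the arm holds its last target. There are 200 camera calls.

### The job

Close the strip case of denture teeth on the lab bench: starting from its red end, run your fingertips lightly along the top of the row so that the five blue lids are pushed shut one after another, from the lid next to the red plate to the last, each fully down. Only stroke it: do not pick up, tip or push the case out of its place or press hard on it, leave everything else on the bench where it stands, and finish with the hand clear.

Things in the scene. Friction and masses are not known exactly. Their poses are not given: they have to be found in the camera images.
- case: white strip case with five blue flip lids (white line by each free edge) in a row, 224 x 44 mm, on a steel foot 244 x 90 x 8 mm, 1.5 to 2.1 kg, 37 mm high when shut. Origin: centre of underside. Along its +x: red plate (x -112 to -72 mm), five 34 mm compartments, each a fixed 3 mm white strip then a lid, grey plate (x +98 to +112). Plates, strips and free edges of shut lids are level, 37 mm up
- red_top (a point): centre of the top face of the red plate of the strip case (40 x 44 mm, rigid), at x -92 mm and 37 mm above the case's underside; the side of the row where to begin
- lid1 (a joint): opening angle (rad) of blue lid 1 of 5, counted from the red plate: 0 shut, starts 0.35 to 0.85, at most 1.2. Flat rigid flap, 30 mm long, 44 wide, hinged at case x = -68.8 mm, 34.5 mm up, on its edge towards the red plate; the free edge, away from the red plate, stands up. Shut, it slopes up 2.5 mm from hinge to free edge. Stays where left; about 0.2 N at the free edge moves it
- lid2 (a joint): opening angle (rad) of blue lid 2 of 5, counted from the red plate: 0 shut, starts 0.35 to 0.85, at most 1.2. Flat rigid flap, 30 mm long, 44 wide, hinged at case x = -34.8 mm, 34.5 mm up, on its edge towards the red plate; the free edge, away from the red plate, stands up. Shut, it slopes up 2.5 mm from hinge to free edge. Stays where left; about 0.2 N at the free edge moves it
- lid3 (a joint): opening angle (rad) of blue lid 3 of 5, counted from the red plate: 0 shut, starts 0.35 to 0.85, at most 1.2. Flat rigid flap, 30 mm long, 44 wide, hinged at case x = -0.8 mm, 34.5 mm up, on its edge towards the red plate; the free edge, away from the red plate, stands up. Shut, it slopes up 2.5 mm from hinge to free edge. Stays where left; about 0.2 N at the free edge moves it
- lid4 (a joint): opening angle (rad) of blue lid 4 of 5, counted from the red plate: 0 shut, starts 0.35 to 0.85, at most 1.2. Flat rigid flap, 30 mm long, 44 wide, hinged at case x = +33.2 mm, 34.5 mm up, on its edge towards the red plate; the free edge, away from the red plate, stands up. Shut, it slopes up 2.5 mm from hinge to free edge. Stays where left; about 0.2 N at the free edge moves it
- lid5 (a joint): opening angle (rad) of blue lid 5 of 5, counted from the red plate: 0 shut, starts 0.35 to 0.85, at most 1.2. Flat rigid flap, 30 mm long, 44 wide, hinged at case x = +67.2 mm, 34.5 mm up, on its edge towards the red plate; the free edge, away from the red plate, stands up. Shut, it slopes up 2.5 mm from hinge to free edge. Stays where left; about 0.2 N at the free edge moves it
- jar: small amber glass jar with a white cap, 38 mm across and 45 mm tall; origin under its centre. Stands near the case. Leave it alone
- cast: white plaster cast of a dental arch, 50 x 62 mm, 25 mm tall; origin under its centre. Lies near the case. Leave it alone
- knife: wax knife, 150 mm long, wooden handle and steel blade, 12 mm wide, lying flat near the case; origin under its middle, x along it towards the blade. Leave it alone
- bowl: green mixing bowl, 110 mm across, 55 mm tall. Leave it alone
- bottle: amber bottle with a white cap, 52 mm across, 120 mm tall. Leave it alone
- cup: white ceramic cup, 60 mm across, 55 mm tall. Leave it alone

How it is judged:
On the way, in this order (a step that is already met when the one before it is completed fails the run):
1. the first lid from the red end is shut (under 0.08 rad) with the fingers on the case (value of joint lid1 below 0.08 rad and contact force between the fingers and case above 0.05 N).
2. the second lid from the red end is shut (under 0.08 rad) with the fingers on the case (value of joint lid2 below 0.08 rad and contact force between the fingers and case above 0.05 N).
3. the third lid from the red end is shut (under 0.08 rad) with the fingers on the case (value of joint lid3 below 0.08 rad and contact force between the fingers and case above 0.05 N).
4. the fourth lid from the red end is shut (under 0.08 rad) with the fingers on the case (value of joint lid4 below 0.08 rad and contact force between the fingers and case above 0.05 N).
5. the fifth lid from the red end is shut (under 0.08 rad) with the fingers on the case (value of joint lid5 below 0.08 rad and contact force between the fingers and case above 0.05 N).
At the end, for the whole second after the job is handed in: All five lids are shut to within 0.08 rad (2.4 mm at the free edge), the case stands flat on the bench, at rest, within 15 mm of where it was, and every other thing is within 20 mm of where it was (value of joint each of lid1, lid2, lid3, lid4, lid5 below 0.08 rad and distance of case from where it was at the start of the episode below 0.015 m and height (world z) of case below 0.004 m and angle between case's own z axis and vertical below 0.05 rad and linear speed of case below 0.02 m/s and distance of each of jar, cast, knife, bowl, bottle, cup from where it was at the start of the episode below 0.02 m); the robot touches nothing.
It fails at once if the case is lifted (more than 12 mm) or tipped (more than 0.2 rad) (height (world z) of case above 0.012 m or angle between case's own z axis and vertical above 0.2 rad).
It fails at once if the case is pushed more than 25 mm out of its place (distance of case from where it was at the start of the episode above 0.025 m).
It fails at once if the case is pressed hard (more than 45 N) (contact force between any of the arm, the fingers and case above 45 N).
It fails at once if another thing is lifted, knocked or shoved by more than 25 mm (distance of any of jar, cast, knife, bowl, bottle, cup from where it was at the start of the episode above 0.025 m).
It also fails if it takes over 40 s, if anything falls off the work surface, if the arm or the gripper's body presses on something with over 40 N, if the wrist force passes 120 N, or if a joint passes its speed limit or range.

## Working session

There is one attempt and no reset: what is moved stays moved. The work goes in short steps, Python scripts to look and compute and a shell command to move; the robot and the scene stay as the last step left them, time stands still between calls to the robot, and variables do not carry over. Pictures are saved under pics/ and viewed, about 8 in all and at most 12, crops included, and the job is handed in when it is done.

```bash
mkdir -p pics
python3 - <<'E'
from bench import get_state, eyes
import cv2,numpy as np
s=get_state(); print(s)
for n in ("scene","side"):
    p,d=eyes.get_image(n); cv2.imwrite(f"pics/{n}0.png",p[:,:,::-1]); np.savez(f"{n}0.npz",p=p,d=d)
    c=eyes.camera_params(n); print(n,c)
print(eyes.camera_params("wrist"))
E
```

```text
{'time': 0.0, 'joint_positions': array([ 1.21008039,  0.3217972 , -0.07009133,  1.45166448,  0.02264201,
        1.37077396, -0.05689827]), 'qd': array([-0.00019207, -0.00177939, -0.00078511, -0.00101832,  0.00160703,
       -0.00031458,  0.00025247]), 'joint_torque': array([ 5.74469232e-04, -4.91284740e+01, -4.03621383e-01, -3.12527883e+01,
       -6.39656698e-02,  4.37753170e-02,  1.75606178e-04]), 'position': array([ 0.23771179, -0.6043935 ,  0.2214836 ]), 'tool_rot': array([-3.08480911e+00, -5.85057061e-01,  7.51288505e-04]), 'ft_force': array([-0.65675009,  0.84736487,  0.60008895]), 'torque': array([ 0.00371914,  0.01139308, -0.00525512]), 'grip_width': 1.0038062087898958}
scene {'camera_matrix': array([[451.76238451,   0.        , 279.0275952 ],
       [  0.        , 451.76238451, 206.33270113],
       [  0.        ,   0.        ,   1.        ]]), 'pose': array([[ 0.83969654,  0.41751619, -0.34726064,  0.91165767],
       [ 0.54304323, -0.64993714,  0.53168202, -0.63325263],
       [-0.00371174, -0.6350291 , -0.7724793 ,  0.98150643],
       [ 0.        ,  0.        ,  0.     
[... 276 characters left out ...]
-0.45276877,  0.65391369, -0.60613309,  0.78970262],
       [ 0.00701883, -0.67716994, -0.73579319,  1.01534892],
       [ 0.        ,  0.        ,  0.        ,  1.        ]])}
{'camera_matrix': array([[336.35606967,   0.        , 279.45802519],
       [  0.        , 336.35606967, 206.78893992],
       [  0.        ,   0.        ,   1.        ]]), 'mount': array([[ 2.59844158e-04, -9.61786328e-01, -2.73801008e-01,
         7.59453857e-02],
       [ 9.99999792e-01,  8.84251887e-05,  6.38412430e-04,
        -1.55182200e-03],
       [-5.89805441e-04, -2.73801117e-01,  9.61786151e-01,
        -1.61701338e-01],
       [ 0.00000000e+00,  0.00000000e+00,  0.00000000e+00,
         1.00000000e+00]])}
```

View pics/scene0.png

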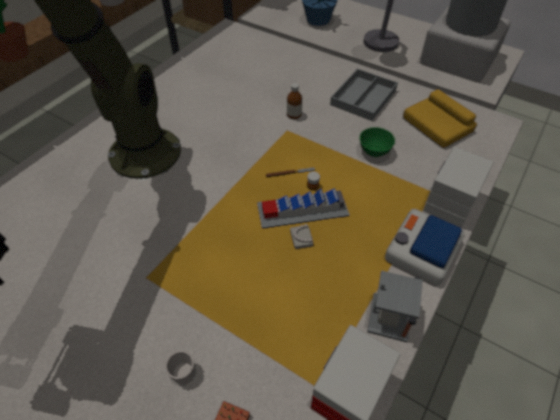

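View pics/side0.png

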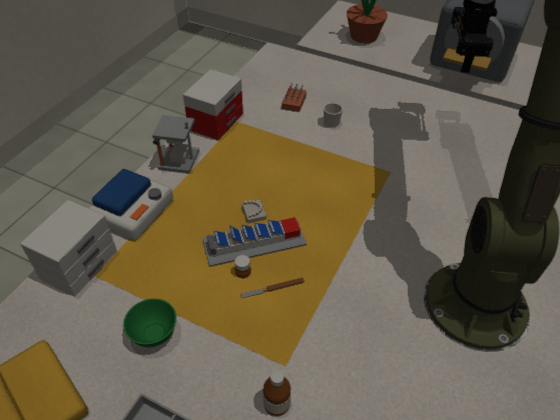

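The pictures show the case with its red plate at scene (270,208) and side (291,228). The row runs to the grey end at (340,200) and (212,242). The jar and knife are on one side and the cast is on the other.

```bash
cat > h.py <<'E'
import numpy as np,cv2
from scipy.spatial.transform import Rotation as R
def cloud(d,K,T):
    v,u=np.indices(d.shape); P=np.stack([(u-K[0,2])/K[0,0]*d,(v-K[1,2])/K[1,1]*d,d],-1)
    return P@T[:3,:3].T+T[:3,3]
def ray(uv,K,T,z):
    r=T[:3,:3]@np.linalg.solve(K,[uv[0],uv[1],1.]); t=T[:3,3]; return t+r*(z-t[2])/r[2]
def masks(p):
    h=cv2.cvtColor(p,cv2.COLOR_RGB2HSV).astype(int); H,S,V=h[...,0],h[...,1],h[...,2]
    return ((H<6)|(H>174))&(S>150)&(V>70), (H>100)&(H<130)&(S>120)&(V>50)
E
python3 - <<'E'
from h import *
from bench import eyes
for n,box in (("scene",(180,235,250,355)),("side",(205,270,195,310))):
    f=np.load(n+"0.npz"); c=eyes.camera_params(n); C=cloud(f['d'],c['camera_matrix'],c['pose'])
    w=np.zeros(f['d'].shape,bool); w[box[0]:box[1],box[2]:box[3]]=1
    r,b=masks(f['p']); r&=w&(f['d']>0); b&=w&(f['d']>0)
    top=r&(C[...,2]>.031)
    print(n,r.sum(),top.sum(),'red top',np.median(C[top],0),'redz',np.percentile(C[r][:,2],[5,50,95]))
    B=C[b]; print('blue',b.sum(),B.mean(0),B[:,2].min(),B[:,2].max())
    dd=B.mean(0)-np.median(C[top],0); print('dir deg',np.degrees(np.arctan2(dd[1],dd[0])),'dist',np.hypot(*dd[:2]))
    for nm,m in (('z',None),):
        uv=np.argwhere(top)[:,::-1].mean(0); print('ray',ray(uv,c['camera_matrix'],c['pose'],.037))
    # foot pixels
    ft=w&(C[...,2]>.004)&(C[...,2]<.06); q=C[ft][:,:2]; 
    print('rect',cv2.minAreaRect((q*1000).astype(np.float32)))
E
```

```text
scene 162 158 red top [0.46529483 0.00258495 0.03550374] redz [0.03197501 0.03549628 0.03874694]
blue 374 [0.53937979 0.07270134 0.03922589] 0.029398839222609108 0.05142166352925681
dir deg 43.423559890766334 dist 0.10200436158565804
ray [0.46623273 0.00072728 0.037     ]
rect ((521.9703369140625, 67.90374755859375), (276.4443359375, 211.05270385742188), 35.18964767456055)
side 200 199 red top [0.46547269 0.00875802 0.03626542] redz [0.03274653 0.03624011 0.03929746]
blue 477 [0.53853522 0.07763483 0.04070002] 0.01240915333337611 0.05709670474317696
dir deg 43.31086212413385 dist 0.10040989828323027
ray [0.46511983 0.0090009  0.037     ]
rect ((541.7785034179688, 68.61622619628906), (286.0238342285156, 231.08229064941406), 27.762392044067383)
```

```bash
python3 -m jog '[[[0,0.9,-0.9,-0.4,0],[0,0.9,-0.9,-0.4,0],[0,1,-1,0,0],[0,1,-1,0,0],[0,1,-1,0,0],[0,1,-1,0,0],[0,1,-1,0,0],[0,1,-1,0,0],[0,1,-1,0,0],[0,1,-1,0,0]]]' 20
python3 -m jog '[[[0,1,-1,0,0],[0,1,-1,0,0],[0,1,-1,0,0],[0,0,0,0,-1],[0,0,0,0,-1],[0,0,0,0,-1],[0,0,0,0,-1],[0,0,0,0,-0.4],[0,0,0,0,0],[0,0,0,0,0]]]'
python3 - <<'E'
from h import *
from bench import get_state, eyes
s=get_state(); print(s['time'],s['position'],s['tool_rot'],s['ft_force'],s['grip_width'])
p,d=eyes.get_image("wrist"); cv2.imwrite("pics/w1.png",p[:,:,::-1])
c=eyes.camera_params("wrist"); T=np.eye(4); T[:3,:3]=R.from_rotvec(s['tool_rot']).as_matrix(); T[:3,3]=s['position']; T=T@c['mount']
np.savez("w1.npz",p=p,d=d,T=T,K=c['camera_matrix'])
print(T[:3,:3]@[0,-1,0])
E
```

```text
time: 1.35
position: [0.4594, -0.0949, 0.2544]
tool_rot: [3.086, 0.585, -0.0]
ft_force: [0.2, -1.2, 0.2]
grip_width: 0.019
time: 2.6
position: [0.5269, 0.0589, 0.2544]
tool_rot: [2.919, 1.162, -0.0]
ft_force: [0.6, -0.2, -1.0]
grip_width: 0.005
2.6 [0.52688993 0.05893555 0.25444953] [ 2.91867860e+00  1.16214353e+00 -2.91058037e-04] [ 0.6381465  -0.19461061 -1.04179522] 0.005331808039768952
[ 0.69841542  0.66107439 -0.2742199 ]
```

View pics/w1.png

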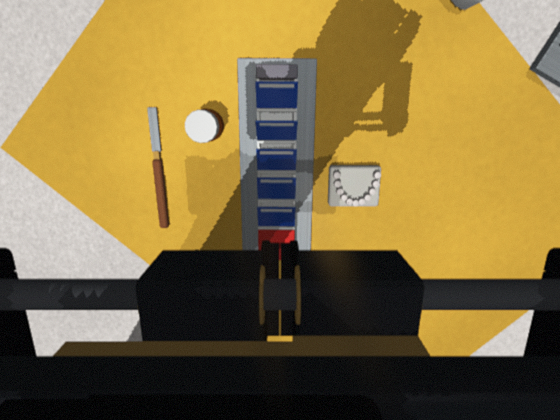

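The wrist view shows the foot spanning columns 238–316, its far edge at row 58, and red at (277,238), mostly hidden by the fingers. All five lids stand open, with nothing lying over the row.

Run:
```python
from h import *
f=np.load("w1.npz"); p,d,T,K=(f[k] for k in "pdTK")
h=cv2.cvtColor(p,cv2.COLOR_RGB2HSV).astype(int)
yel=(h[...,0]>12)&(h[...,0]<32)&(h[...,1]>110)
L=[];Rr=[]
for v in range(80,225,4):
    x=np.where(~yel[v,225:327])[0]+225   # run of non-mat containing col 277
    l=r=277
    while l>225 and not yel[v,l]: l-=1
    while r<327 and not yel[v,r]: r+=1
    if l>225: L.append(ray((l+.5,v),K,T,.008)[:2])
    if r<327: Rr.append(ray((r-.5,v),K,T,.008)[:2])
for n,E in (("L",L),("R",Rr)):
    E=np.array(E,np.float32); vx,vy,x0,y0=cv2.fitLine(E,cv2.DIST_HUBER,0,.001,.001).ravel(); print(n,len(E),np.degrees(np.arctan2(vy,vx)),x0,y0, 'at ref', )
a=np.radians(43.3); ux=np.array([np.cos(a),np.sin(a)]); uy=np.array([-ux[1],ux[0]])
for n,E in (("L",L),("R",Rr)): print(n,'lat',np.median(np.array(E)@uy),np.percentile(np.array(E)@uy,[10,90]))
F=[]
for u in range(245,312,6):
    v=75
    while not yel[v,u]: v-=1
    F.append(ray((u,v+.5),K,T,.008)[:2]@ux)
print('far along',np.median(F),'-> origin along',np.median(F)-.122)
C=cloud(d,K,T); r,b=masks(p); w=np.zeros(d.shape,bool); w[50:250,225:330]=1
m=r&w&(d>0); print('red',C[m].mean(0),np.median(C[m][:,2]),'along', np.percentile(C[m][:,:2]@ux,[1,99]),'lat',(C[m][:,:2]@uy).mean())
uv=np.argwhere(m)[:,::-1]; Q=np.array([ray(q,K,T,.037)[:2] for q in uv]); print('red ray along',np.percentile(Q@ux,[1,99]),'lat',np.percentile(Q@uy,[2,98]))
n,lab,st,ce=cv2.connectedComponentsWithStats((b&w).astype(np.uint8))
for i in range(1,n):
    if st[i,4]>80: P=C[lab==i]; print('lid',P[:,:2].mean(0)@ux,P[:,:2].mean(0)@uy,'zmax',np.percentile(P[:,2],98),st[i])
print('tcp', f['T'][:3,3], 'tool', np.array([.52689,.05894])@ux, np.array([.52689,.05894])@uy)
```

```text
L 37 43.10409 0.5125506 0.11340591 at ref
R 37 43.280457 0.57447624 0.0484695 at ref
L lat -0.26901023963694926 [-0.26949353 -0.26848472]
R lat -0.35870078113220977 [-0.35917004 -0.35822087]
far along 0.5578551796399494 -> origin along 0.43585517963994935
red [0.47561008 0.01723576 0.04281073] 0.036425788414675614 along [0.34127307 0.43627552] lat -0.3136384028122913
red ray along [0.34015623 0.36341716] lat [-0.3340818  -0.29310808]
lid 0.5153176636791951 -0.31424485349239684 zmax 0.04972471510365776 [256  82  42  26 898]
lid 0.47946745322697715 -0.3135999857869558 zmax 0.05624112951265819 [256 121  41  19 622]
lid 0.447489010926071 -0.313583060841062 zmax 0.050972778393069434 [257 149  39  21 656]
lid 0.4143811889694436 -0.3137372209041201 zmax 0.04684054301018488 [257 178  39  21 644]
lid 0.380919991808946 -0.31357940370160803 zmax 0.04733480092516577 [258 207  37  19 571]
tcp [0.58167976 0.11232745 0.41613898] tool 0.42387832200354714 -0.31845590563758924
```

```bash
python3 -m jog '[[[0,-1,-0.12,0,0],[0,-1.0,0,0.9,0],[0,-0.05,0,0.9,0],[0,0,0,0.9,0],[0,0,0,0.9,0],[0,0,0,0.9,0],[0,0,0,0.7,0],[0,0,0,0,0],[0,0,0,0,0],[0,0,0,0,0]]]'
for i in 1 2 3; do python3 -c "from bench import get_state;s=get_state();print(s['position'],s['ft_force'])"; done
```

```text
time: 3.9
position: [0.4654, 0.006, 0.048]
tool_rot: [2.917, 1.163, 0.004]
ft_force: [0.6, 0.8, -0.4]
grip_width: 0.006
[0.46541517 0.00595919 0.04796963] [ 0.60980405  0.82972955 -0.37728143]
[0.46541517 0.00595919 0.04796963] [ 0.60980405  0.82972955 -0.37728143]
[0.46541517 0.00595919 0.04796963] [ 0.60980405  0.82972955 -0.37728143]
```

```bash
python3 -m jog '[[[0,0,0,0.1,0],[0,0,0,0.05,0],[0,0,0,0.025,0],[0,0,0,0,0]]]'; for i in 1 2 3; do python3 -m jog '[[[0,0,0,0.025,0],[0,0,0,0,0]]]' | egrep 'posi|force'; done
```

```text
time: 4.4
position: [0.464, 0.0061, 0.0394]
tool_rot: [-2.918, -1.163, 0.0]
ft_force: [0.2, -0.7, -0.2]
grip_width: 0.008
position: [0.4641, 0.006, 0.0385]
ft_force: [-0.8, -0.2, 0.2]
position: [0.4641, 0.0061, 0.0375]
ft_force: [-0.4, 0.4, 0.0]
position: [0.4642, 0.0061, 0.0374]
ft_force: [-3.1, 0.2, 9.0]
```

```bash
python3 -m jog '[[[0,0,0,-0.013,0],[0,0.1,0,0,0],[0,0.15,0,0,0],[0,0.15,0,0,0]]]' | egrep 'time|posi|force';  python3 -m jog '[[[0,0.15,0,0,0],[0,0.15,0,0,0]]]' | egrep 'time|posi|force'
```

```text
time: 5.65
position: [0.4749, 0.0147, 0.0374]
ft_force: [-3.9, -3.3, 8.3]
time: 5.9
position: [0.4832, 0.0226, 0.0373]
ft_force: [-4.0, -6.0, 9.6]
```

```bash
python3 -m jog '[[[0,0.15,0,-0.01,0],[0,0.15,0,0,0],[0,0.15,0,0,0]]]' | egrep 'time|posi|force';  python3 -m jog '[[[0,0.15,0,0,0],[0,0.15,0,0,0],[0,0.15,0,0,0]]]' | egrep 'time|posi|force'
```

```text
time: 6.28
position: [0.4976, 0.038, 0.0373]
ft_force: [-2.1, -1.5, 3.1]
time: 6.65
position: [0.5109, 0.0503, 0.0374]
ft_force: [-1.6, -1.0, 1.8]
```

```bash
for i in 1 2; do python3 -m jog '[[[0,0.15,0,0,0],[0,0.15,0,0,0],[0,0.15,0,0,0],[0,0.15,0,0,0]]]' | egrep 'time|posi|force'; done
```

```text
time: 7.15
position: [0.5278, 0.0663, 0.0374]
ft_force: [-3.1, -2.6, 4.6]
time: 7.65
position: [0.5458, 0.0838, 0.0374]
ft_force: [-1.1, -0.1, 1.1]
```

```bash
for i in 1 2; do python3 -m jog '[[[0,0.15,0,0,0],[0,0.15,0,0,0],[0,0.15,0,0,0],[0,0.15,0,0,0]]]' | egrep 'time|posi|force'; done
```

```text
time: 8.15
position: [0.5634, 0.1002, 0.0375]
ft_force: [-0.9, 0.4, 0.4]
time: 8.65
position: [0.5801, 0.1157, 0.0374]
ft_force: [-2.2, -1.6, 3.4]
```

```bash
python3 -m jog '[[[0,0.15,0,0,0],[0,0.15,0,0,0],[0,0.15,0,0,0],[0,0.15,0,0,0]]]' | egrep 'time|posi|force'; python3 -m jog '[[[0,0.15,0,0,0],[0,0.15,0,0,0],[0,0.15,0,0,0],[0,0,0,0,0]]]' | egrep 'time|posi|force'; python3 -m jog '[[[0,0,0,-0.2,0],[0,0,0,-0.8,0],[0,0,0,-1,0],[0,0,0,-1,0],[0,-1,0,-1,0],[0,-1,0,-1,0],[0,-1,0,0,0],[0,0,0,0,0],[0,0,0,0,0]]]'
python3 - <<'E'
from h import *
from bench import get_state, eyes
s=get_state(); p,d=eyes.get_image("wrist"); c=eyes.camera_params("wrist"); T=np.eye(4); T[:3,:3]=R.from_rotvec(s['tool_rot']).as_matrix(); T[:3,3]=s['position']; T=T@c['mount']; K=c['camera_matrix']
np.savez("w2.npz",p=p,d=d,T=T,K=K); cv2.imwrite("pics/w2.png",p[:,:,::-1])
q,e=eyes.get_image("side"); cv2.imwrite("pics/s2.png",cv2.resize(q[170:320,160:330,::-1],None,fx=4,fy=4,interpolation=cv2.INTER_CUBIC))
C=cloud(d,K,T); r,b=masks(p); b&=d>0
a=np.radians(43.2); ux=np.array([np.cos(a),np.sin(a)]); uy=np.array([-ux[1],ux[0]])
n,lab,st,ce=cv2.connectedComponentsWithStats(b.astype(np.uint8))
for i in range(1,n):
    if st[i,4]>80:
        P=C[lab==i]; x=P[:,:2]@ux-.4359
        if abs(x.mean())<.15: print('lid x',x.mean(),'lat',(P[:,:2]@uy).mean(),'x range',np.percentile(x,[2,98]),'slope',np.polyfit(x,P[:,2],1),'zmax',np.percentile(P[:,2],98),st[i])
E
```

```text
time: 9.15
position: [0.5977, 0.1328, 0.0375]
ft_force: [-2.0, -1.4, 3.7]
time: 9.65
position: [0.6115, 0.146, 0.0375]
ft_force: [0.7, 0.4, 0.1]
time: 10.78
position: [0.5238, 0.0629, 0.2377]
tool_rot: [2.918, 1.164, 0.001]
ft_force: [0.3, -0.3, 0.6]
grip_width: 0.007
lid x 0.0816524619100314 lat -0.3131113803025414 x range [0.06949944 0.09766442] slope [0.08721378 0.02791724] zmax 0.03704994843742141 [ 260   78   43   31 1072]
lid x 0.04688686156479486 lat -0.3128954091018566 x range [0.03470015 0.06160342] slope [0.08223166 0.03109773] zmax 0.03694348789001268 [260 113  42  29 961]
lid x 0.013401045950971385 lat -0.31281062178380675 x range [0.00115978 0.02956972] slope [0.08401972 0.03384602] zmax 0.036898808371023196 [261 146  40  27 896]
lid x -0.021183060729460114 lat -0.31267692515911677 x range [-0.03296104 -0.00729619] slope [0.08217331 0.03667112] zmax 0.03685367838206459 [261 178  39  25 800]
lid x -0.05513039140996284 lat -0.31292809148423134 x range [-0.06648893 -0.04147496] slope [0.08855279 0.03983095] zmax 0.03688082298529538 [261 208  39  24 706]
```

View pics/w2.png

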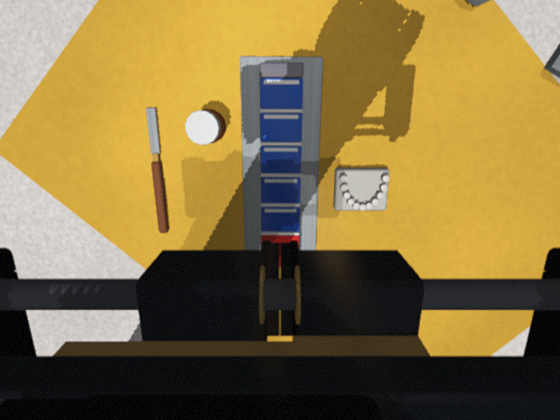

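View pics/s2.png

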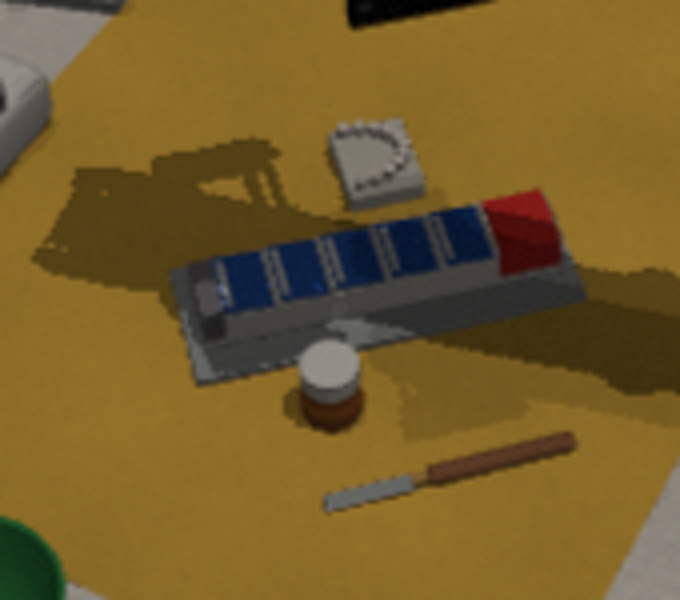

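Both views show all five lids flat between the red end (wrist (280,240)) and the grey end (wrist (281,70)). The case, jar, cast and knife are where they were, and the hand is well above them.

```bash
python3 -c "from bench import job;print(job.close_job())"
```

```text
the job is handed in; nothing more can be done
None
```

I closed all five lids and handed the job in; no verdict was reported. With the gripper shut I touched down on the red plate, then stroked along the row to the grey plate in one pass. After that I lifted the hand about 200 mm clear. The robot clock read about 10.9 s at the end.

- **Force:** at touchdown and on the first part of the stroke, over the red plate, the measured press reached about 9–10 N, with up to about 7 N of drag. I raised the hand slightly and it stayed at about 5 N or less from there on. The finger contact force was not checked at the moment each lid shut; at some of the readings taken between moves the press was below 1 N, near the sensor noise.
- **Lids:** in the last depth picture each lid slopes 0.082–0.089, against 0.083 when shut. Their free edges are at about 37 mm, so all five are within about 0.01 rad of shut.
- **Case and other things:** the row measured within about 1 mm sideways of its first position. Along its length it was a few mm at most by the lid positions, which is a rougher check. The jar, cast and knife look unmoved in the pictures; I did not measure them, nor check the bowl, bottle and cup at the end, though the hand never went near those three.

No check failed or disagreed. The two fixed cameras put the red plate about 6–8 mm apart sideways at first, and the closer wrist view settled it.

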